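# Fit the cam of the right hand to the feed unit and throw the feed lever

## Robot

A 6-joint arm with a two-finger parallel gripper is mounted at the origin on a cart in front of the work surface, level with it; the furniture and walls round the work are solid. World frame = base frame: x ahead of the robot, y to its left, z up, the work surface at z = 0. Lengths are in mm, angles in rad, forces in N, time in s.
With the tool pointing down it reaches from about 350 to 875 mm from the base axis. Payload 4.2 kg.
Tool frame: the origin (TCP) lies between the finger pads; the fingertips stand 14 mm ahead of it and the grasp point (between the pads) lies 5 mm behind it; z points along the fingers, y is the line along which they close (so a half turn about z gives the same grasp; the last joint's range is limited). The gripper opens to 85 mm and grips with 20 to 120 N. Pads are 22 mm wide; open, the fingers measure 114 mm over their backs; the gripper's body (76 mm by 85 mm) begins 54 mm behind the grasp point. The pads swing forward as they close: fully open they stand 13 mm farther back than shut.
Start: joints at [1.398, 0.385, 0.008, 0, -1.194, -0.259], TCP at [261.533, 567.626, 245.312] pointing down, gripper open.
Joint ranges: [-3.14, 3.14], [-1.21, 2.06], [-1.07, 1.41], [-3.16, 2.05], [-2.99, -0.16], [-3.1, 3.1]. Speed limits (rad/s): [2.79, 2.79, 3.14, 3.14, 3.14, 3.14].

## Interface

Orientations are given as a unit quaternion [x, y, z, w].
In Python, from bench import * gives the robot as it stands.
- The arm moves only by the tool carry_out, never from a script. Its argument "motion" is a list of rows, each a list of 7 numbers: the turn, a rotation vector about the tool's x, y, z in rad, then the shift along the tool's x, y, z in mm, then the opening, from -1 (shut) to 1 (fully open), so that 0 is half open. A call has 1 to 5 rows; each row is the pose to reach, as a shift and turn from the pose commanded when the call began, along the tool's axes at that moment; what a row does not reach only later rows make up. A row lasts 1/8 s, in which the tool goes at most 62.5 mm and 10.7 degrees, less where a joint would pass 70% of its speed; a pose out of reach is approached as far as the arm can. A call with a gripper value outside its range is refused whole. The fingers move at their own pace and stop on an object; the grip force is fixed at half the most. Time passes only in rows, so rows that repeat a pose let the fingers close. It gives the time, the measured TCP pose, the force, the opening and the grip force at its end, in the units of the state.
- read_state(): the state, without advancing time (a new reading comes with each control period).
- get_image(name): name is "scene" or "top" or "wrist"; returns a dict with "color" (420x560x3 uint8, blue, green, red), "mtx" (3x3 intrinsics, pixels), "k1" (the pictures are not rectified: a ray, as slopes to the right and down, at radius r is drawn at 1 + k1 r^2 times it, then the intrinsics apply), "position" and "orientation" of the camera in the world. Camera axes: x right, y down, z forward; pixel columns grow to the right and rows downward; lengths in mm; the calibration is good to about 2 mm. A picture is of the moment at which its call begins. There is no depth.
- job_done(): hands the job in; it is judged then, once.
The state is a dict: "clock": time; "joints": joint angles; "joint_vel": joint speeds; "joint_efforts": joint torques, N m; "position": TCP position; "ee_rot": TCP orientation; "contact_force": force on the tool from outside, world axes, zero at the start; "wrist_torque": the same for the moment, N m; "gripper_width": finger opening in mm; "grasp_force": force on a finger pad.
Only numpy, scipy, OpenCV 4.12 (cv2) and the standard library are available. Lean on these libraries where they do the work, as an engineer would, in place of code of your own. Each camera call takes 0.05 s, during which the arm holds its last target. There are 200 camera calls.

## Task

Set the feed unit up for the side marked by its red stud. Of the two nosed cams, find the one whose keyway lets its nose point at the red stud, seat it all the way down on the keyed shaft, and lay the other cam flat inside the grey tray. Once the right cam is seated, throw the feed lever all the way into the end notch on the red stud's side; do not disturb the sanding block, the wax or the spool.

Things in the scene. Friction and masses are not known exactly. Their poses are not given: they have to be found in the camera images.
- cam_a_hub (a point): cam A: steel cam, 150 g: plate 60 mm across, 8 mm thick, with a nose along own +x; on it a hexagonal hub 40 mm over flats (46 over corners), 8 to 44 mm above the underside; its flats face own 0, 60, 120.. deg from +x: grip two opposite ones. 26.4 mm through bore. KEYWAY on own +y. Point: on the bore axis, 30 mm above the underside; z up, flat on the bench at first
- cam_b_hub (a point): cam B: steel cam, 150 g: plate 60 mm across, 8 mm thick, with a nose along own +x; on it a hexagonal hub 40 mm over flats (46 over corners), 8 to 44 mm above the underside; its flats face own 0, 60, 120.. deg from +x: grip two opposite ones. 26.4 mm through bore. KEYWAY on own -y. Point: on the bore axis, 30 mm above the underside; z up, flat on the bench at first
- cam_a_nose (a point): point on cam A's nose (24 mm wide, tip 48 mm from the axis), 44 mm from the bore axis along own +x, 4 mm above the underside. The cam's keyway is 9 mm wide, open to 18 mm from the axis, through the whole height; a short yellow line on the plate lies beside it
- cam_b_nose (a point): point on cam B's nose (24 mm wide, tip 48 mm from the axis), 44 mm from the bore axis along own +x, 4 mm above the underside. The cam's keyway is 9 mm wide, open to 18 mm from the axis, through the whole height; a short yellow line on the plate lies beside it
- seat (a point): foot of the feed unit's shaft, where a seated cam's underside rests, 18 mm above the bench; own +y = unit's left. Upright shaft 23.6 mm across, 48 mm tall above this point, top 8 mm coned to 12 mm. Brass key on own -x: 6 mm wide, rounded top, out to 16 mm from the axis, up to 32 mm. Fixed grey base 145 mm wide, 14 thick, from 160 mm in front of (-x) to 50 mm behind the shaft
- red_stud_top (a point): top of the red round stud (16 mm across, 8 mm tall) on the base, 60 mm from the shaft axis; it may be on the unit's own +y or -y side
- white_stud_top (a point): top of the white stud, same size, on the opposite side
- feed_lever (a joint): flat lever swinging level about an upright pivot 65 mm in front (unit's own -x) of the shaft. 0: knob straight to the front; positive: knob toward the unit's own +y. Stops and end notches at -0.52 and +0.52 rad, middle notch at 0. Starts near 0, stays where it is left (friction about 2 N at the knob)
- lever_knob (a point): middle of the lever's upright black knob, 18 mm across, from 34 to 68 mm above the bench (this point at 53 mm), 60 mm from the pivot
- tray_in (a point): centre of the inner floor (4 mm above the bench) of the fixed grey open tray, 130 x 130 mm outside, walls 4 mm thick and 22 mm high
- press_ball (a point): ball at the end of the hand lever of the fixed dark green eyelet press, which stands behind the cams (column 120 mm further from the robot, up to 0.37 m high); fixed, keep the arm clear of it
- sanding_block_mid (a point): cork sanding block 37 x 74 x 27 mm, middle; leave alone
- wax_mid (a point): dark brown lump of wax 36 x 47 x 25 mm, middle; leave alone
- spool_mid (a point): dark thread spool 38 mm across, 58 mm tall, middle; leave alone
Not all that is in view belongs to the job. What is shaped like the part that bears cam_a_hub but blue is not meant.

How it is judged (in metres and radians):
On the way, in this order (a step that is already met when the one before it is completed fails the run):
1. a cam is fully down on the keyed shaft with its nose at the red stud (((z of cam_a_hub in the frame of seat between 0.026 and 0.034 m and horizontal distance between cam_a_hub and seat below 0.004 m and angle between cam_a_hub's own z axis and vertical below 0.07 rad and horizontal distance between cam_a_nose and red_stud_top below 0.024 m) or (z of cam_b_hub in the frame of seat between 0.026 and 0.034 m and horizontal distance between cam_b_hub and seat below 0.004 m and angle between cam_b_hub's own z axis and vertical below 0.07 rad and horizontal distance between cam_b_nose and red_stud_top below 0.024 m))), for 0.2 s.
2. after that, the lever is in the end notch on the red stud's side (((y of red_stud_top in the frame of seat above 0 m and value of joint feed_lever above 0.46 rad) or (y of red_stud_top in the frame of seat below 0 m and value of joint feed_lever below -0.46 rad))), for 0.2 s.
At the end, for the whole second after the job is handed in: The cam whose nose points at the red stud is fully down on the shaft (height and centre within 4 mm, nose point within 24 mm of the stud's centre); the other lies flat in the tray, hub within 50 mm of its centre in x and y; the lever is within 0.06 rad of the end notch on the red side ((((z of cam_a_hub in the frame of seat between 0.026 and 0.034 m and horizontal distance between cam_a_hub and seat below 0.004 m and angle between cam_a_hub's own z axis and vertical below 0.07 rad and horizontal distance between cam_a_nose and red_stud_top below 0.024 m) and (x of cam_b_hub in the frame of tray_in between -0.05 and 0.05 m and y of cam_b_hub in the frame of tray_in between -0.05 and 0.05 m and z of cam_b_hub in the frame of tray_in below 0.035 m and angle between cam_b_hub's own z axis and vertical below 0.12 rad)) or ((z of cam_b_hub in the frame of seat between 0.026 and 0.034 m and horizontal distance between cam_b_hub and seat below 0.004 m and angle between cam_b_hub's own z axis and vertical below 0.07 rad and horizontal distance between cam_b_nose and red_stud_top below 0.024 m) and (x of cam_a_hub in the frame of tray_in between -0.05 and 0.05 m and y of cam_a_hub in the frame of tray_in between -0.05 and 0.05 m and z of cam_a_hub in the frame of tray_in below 0.035 m and angle between cam_a_hub's own z axis and vertical below 0.12 rad))) and ((y of red_stud_top in the frame of seat above 0 m and value of joint feed_lever above 0.46 rad) or (y of red_stud_top in the frame of seat below 0 m and value of joint feed_lever below -0.46 rad))); the robot touches nothing.
It fails at once if the cork sanding block is moved by more than 30 mm (distance of sanding_block_mid from where it was at the start of the episode above 0.03 m).
It fails at once if the dark lump of wax is moved by more than 30 mm (distance of wax_mid from where it was at the start of the episode above 0.03 m).
It fails at once if the dark thread spool is moved by more than 30 mm (distance of spool_mid from where it was at the start of the episode above 0.03 m).
It also fails if it takes over 67 s, if anything falls off the work surface, if the arm or the gripper's body presses on something with over 40 N, if the wrist force passes 120 N, or if a joint passes its speed limit or range.

## Working session

There is one attempt and no reset: what is moved stays moved. The work goes in short steps, Python scripts to look and compute and a tool call to move; the robot and the scene stay as the last step left them, time stands still between calls to the robot, and variables do not carry over. Pictures are saved under pics/ and viewed, at most 10 in all, crops included, and the job is handed in when it is done.

Besides the shell and the picture viewer there is one more tool, called in YAML: its name, and indented under it one key for each argument. carry_out: Moves the arm, as the interface text tells. Its arguments: {"type":"object","properties":{"motion":{"type":"array"}},"required":["motion"]}

```bash
mkdir -p pics
cat > h.py <<'E'
from bench import *
import numpy as np, cv2
from scipy.spatial.transform import Rotation as R
def ray(im,u,v):
    d=np.array([im["k1"],0,0,0,0.]); d=np.array([im["k1"],0,0,0],float)
    p=cv2.undistortPoints(np.array([[[u,v]]],float),im["mtx"],d)[0,0]
    return np.array(im["position"]),R.from_quat(im["orientation"]).apply([p[0],p[1],1])
def onz(im,u,v,z):
    o,d=ray(im,u,v); return o+d*(z-o[2])/d[2]
def proj(im,P):
    r=R.from_quat(im["orientation"]).inv(); q=r.apply(np.array(P,float)-im["position"])
    s=q[:2]/q[2]; s=s*(1+im["k1"]*(s@s)); return im["mtx"][:2,:2]@s+im["mtx"][:2,2]
E
python3 - <<'E'
from h import *
for n in("top","scene"):
    im=get_image(n); cv2.imwrite(f"pics/{n}0.png",im["color"]); print(n,im["position"],im["k1"],im["mtx"][0])
s=read_state(); print(s["clock"],s["position"],s["ee_rot"])
E
```

```text
top [ 323.64481636  117.17350357 1577.51422922] 0.03149090335800029 [457.01133678   0.         283.61066895]
scene [-235.85665305 -639.08559024  895.58633559] -0.03742558857166 [484.74261881   0.         284.3913218 ]
0.1 [261.33235624 567.19004887 244.34022601] [ 9.76769329e-01 -2.14291221e-01 -1.62332659e-04  9.61630096e-04]
```

View pics/top0.png

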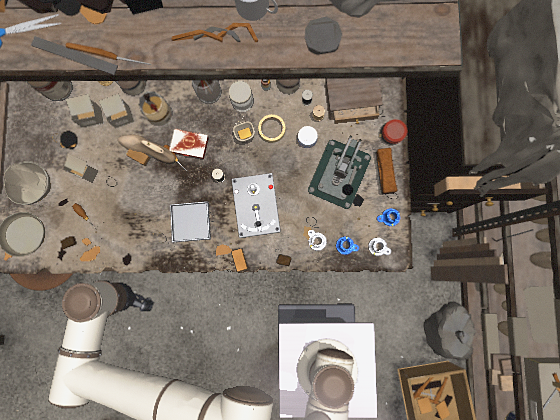

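View pics/scene0.png

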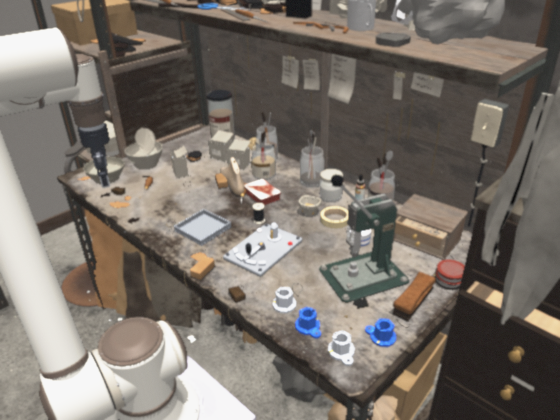

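The top view shows steel-coloured cams at about (317,240) and (378,246), with blue decoys at (346,245) and (389,216). The feed unit's shaft is at (253,188), the red stud at (270,187) on the unit's -y side, and the lever at (257,212). The tray is at (190,222). The red stud is on -y and the key on -x, so I need the cam whose keyway is 90° clockwise of its nose, which is cam B.

Run:
```python
from h import *
t=cv2.imread("pics/top0.png"); s=cv2.imread("pics/scene0.png")
a=cv2.resize(t[170:265,225:405],None,fx=4.4,fy=4.4,interpolation=cv2.INTER_CUBIC)[:,:790]
b=cv2.resize(s[280:365,260:360],None,fx=2.1,fy=2.1,interpolation=cv2.INTER_CUBIC)
c=np.zeros((600,792,3),np.uint8); c[:a.shape[0],:a.shape[1]]=a; c[420:600,:b.shape[1]]=b[:180]
b2=cv2.resize(s[220:275,215:310],None,fx=3,fy=3,interpolation=cv2.INTER_CUBIC);c[420:585,300:585]=b2
cv2.imwrite("pics/crop1.png",c)
im=get_image("top")
for n,u,v,z in[("camL",317,240,44),("camR",378,246,44),("shaft",253,188,66),("red",270,187,22),("white",236,190,22),("knob",257,210,68),("tray",190,222,4),("ball",348,190,100),("blk",239,260,27),("wax",284,260,25),("spool",218,175,58)]: print(n,onz(im,u,v,z).round())
```

```text
Traceback (most recent call last):
ValueError: could not broadcast input array from shape (178,210,3) into shape (180,210,3)
```

Run:
```python
from h import *
t=cv2.imread("pics/top0.png"); s=cv2.imread("pics/scene0.png")
a=cv2.resize(t[170:265,225:405],None,fx=4.4,fy=4.4,interpolation=cv2.INTER_CUBIC)[:,:790]
b=cv2.resize(s[280:365,260:360],None,fx=2.1,fy=2.1,interpolation=cv2.INTER_CUBIC)
c=np.zeros((600,792,3),np.uint8); c[:a.shape[0],:a.shape[1]]=a; c[420:420+len(b),:b.shape[1]]=b
b2=cv2.resize(s[220:275,215:310],None,fx=3,fy=3,interpolation=cv2.INTER_CUBIC);c[420:585,300:585]=b2
cv2.imwrite("pics/crop1.png",c)
im=get_image("top")
for n,u,v,z in[("camL",317,240,44),("camR",378,246,44),("shaft",253,188,66),("red",270,187,22),("white",236,190,22),("knob",257,210,68),("tray",190,222,4),("ball",348,190,100),("blk",239,260,27),("wax",284,260,25),("spool",218,175,58)]: print(n,onz(im,u,v,z).round())
```

```text
camL [428.  28.  44.]
camR [ 407. -175.   44.]
shaft [603. 241.  66.]
red [615. 186.  22.]
white [605. 303.  22.]
knob [528. 227.  68.]
tray [497. 464.   4.]
ball [587. -73. 100.]
blk [364. 291.  27.]
wax [363. 139.  25.]
spool [651. 360.  58.]
```

View pics/crop1.png

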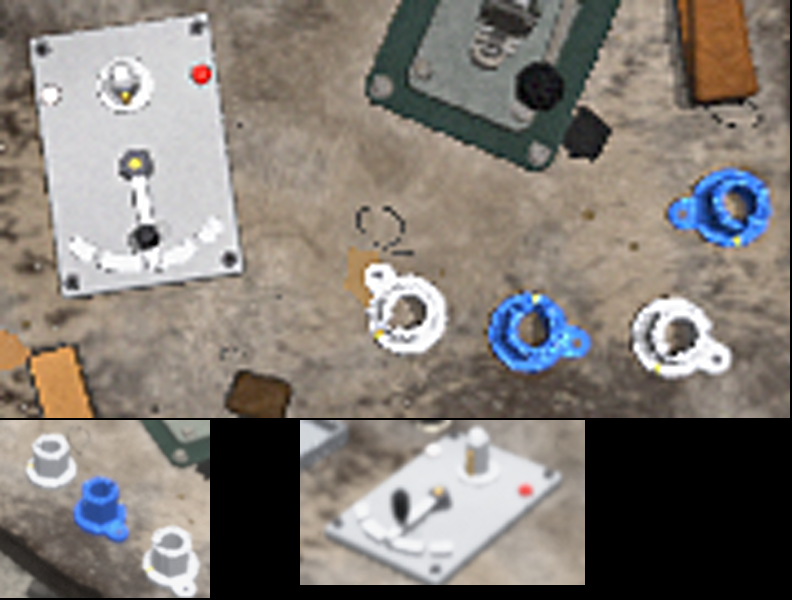

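Crop: the left steel cam (408,313 in the crop) has its keyway counter-clockwise of its nose, so it is A and goes to the tray. The right one (670,337) has nose at -24° and yellow line at -112°, clockwise, so it is B and goes on the shaft. The red stud is on the unit's right, with the key toward the lever. First I move over the feed unit for a close look.

carry_out:
  motion:
    - [0, 0, 0, 50, 24, 0, 1]
    - [0, 0, 0, 100, 48, 0, 1]
    - [0, 0, 0, 155, 74, 0, 1]
    - [0, 0, 0, 210, 100, 0, 1]
    - [0, 0, 0, 260, 125, 0, 1]

```text
clock: 0.78
position: [446.3, 343.5, 245.1]
ee_rot: [0.977, -0.214, -0.0, 0.0]
contact_force: [0.6, 0.5, -0.4]
gripper_width: 85.2
grasp_force: 0.0
```

carry_out:
  motion:
    - [0, 0, 0, 50, 24, 0, 1]
    - [0, 0, 0, 100, 48, 0, 1]
    - [0, 0, 0, 136, 66, 0, 1]
    - [0, 0, 0, 136, 66, 0, 1]

```text
clock: 1.27
position: [542.3, 226.2, 244.6]
ee_rot: [0.976, -0.216, -0.0, 0.0]
contact_force: [-0.8, 0.4, 0.4]
gripper_width: 85.3
grasp_force: 0.0
```

Run:
```python
from h import *
s=read_state(); print(s["clock"],s["position"],s["ee_rot"],s["joints"])
im=get_image("wrist"); cv2.imwrite("pics/w1.png",im["color"]); print(im["position"],im["mtx"],R.from_quat(im["orientation"]).as_matrix().round(2))
for P in[(603,241,66),(615,186,22),(528,227,68),(497,464,4)]: print(proj(im,P).round())
```

```text
1.275 [542.31775527 226.17241096 244.63723946] [ 9.76320406e-01 -2.16328675e-01 -3.88167856e-04  4.68527250e-04] [ 6.70537188e-01  3.22286507e-01 -8.75662935e-02 -1.28142634e-05
 -1.16216034e+00  4.64159105e-01]
[618.55612447 191.52141771 373.03051458] [[308.18894964   0.         277.76317931]
 [  0.         308.18894964 208.47224428]
 [  0.           0.           1.        ]] [[-0.42 -0.86 -0.3 ]
 [-0.91  0.4   0.14]
 [ 0.    0.33 -0.95]]
[239. 140.]
[284. 103.]
[284. 201.]
[136. 276.]
```

View pics/w1.png

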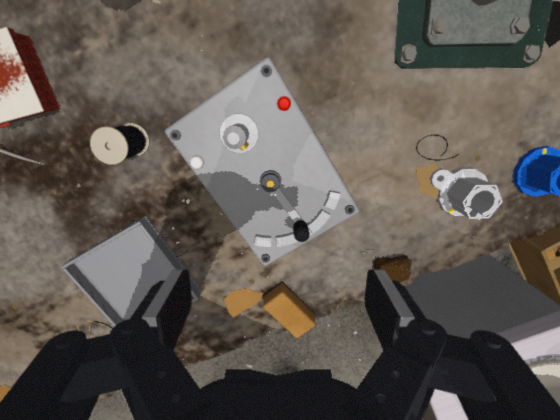

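The wrist view shows the shaft top at (235,136), red stud (284,103), white stud (197,162), knob (301,230), tray (130,270) and cam A (475,195).

```bash
cat >> h.py <<'E'
def blob(m,u,v,r):
    k=np.zeros(m.shape[:2],np.uint8); cv2.circle(k,(int(u),int(v)),r,255,-1)
    ys,xs=np.nonzero((m>0)&(k>0)); return xs.mean(),ys.mean(),len(xs)
E
python3 - <<'E'
from h import *
im=get_image("wrist"); c=im["color"]; h=cv2.cvtColor(c,cv2.COLOR_BGR2HSV)
red=((h[...,0]<8)|(h[...,0]>172))&(h[...,1]>150)
b=blob(red,284,103,10); r=onz(im,*b[:2],20); print("red",b,r)
w=(h[...,2]>215)&(h[...,1]<25)
b=blob(w,197,162,9); wt=onz(im,*b[:2],20); print("white",b,wt)
m=(r+wt)/2; d=r-wt; print("mid",m,np.linalg.norm(d),"red dir deg",np.degrees(np.arctan2(d[1],d[0])))
print("shaft proj",proj(im,[m[0],m[1],66]),proj(im,[m[0],m[1],18]))
k=h[...,2]<45
b=blob(k,301,230,14); print("knob",b,onz(im,*b[:2],58))
cv2.imwrite("pics/s.png",np.hstack([cv2.resize(c[80:180,180:300],None,fx=5,fy=5,interpolation=cv2.INTER_CUBIC)]))
E
```

```text
red (np.float64(284.5111111111111), np.float64(101.91851851851852), 135) [614.82532478 186.0467116   20.        ]
white (np.float64(196.44303797468353), np.float64(161.15189873417722), 79) [598.91606412 304.93877582  20.        ]
mid [606.87069445 245.49274371  20.        ] 119.95177160289055 red dir deg -82.37837592265616
shaft proj [233.53567964 136.80552959] [239.327398   132.23170094]
knob (np.float64(301.1875), np.float64(229.4875), 240) [485.63637045 225.60835317  58.        ]
```

View pics/s.png

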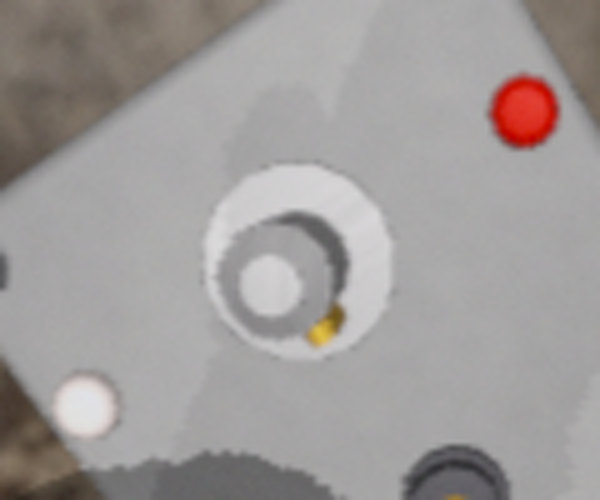

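Stud spacing comes out at 120.0 mm, so the seat is at about (606.5, 245.3) and the red direction at -82.4°. Next: over cam B.

carry_out:
  motion:
    - [0, 0, 0, 7, 60, 0, 1]
    - [0, 0, 0, 14, 120, 0, 1]
    - [0, 0, 0, 21, 180, 0, 1]
    - [0, 0, 0, 28, 240, 0, 1]
    - [0, 0, 0, 35, 300, 0, 1]

```text
clock: 2.0
position: [446.5, -59.1, 245.6]
ee_rot: [0.977, -0.213, 0.0, -0.0]
contact_force: [1.5, -0.8, -0.7]
gripper_width: 85.6
grasp_force: 0.0
```

carry_out:
  motion:
    - [0, 0, 0, 6, 60, 15, 1]
    - [0, 0, 0, 12, 120, 30, 1]
    - [0, 0, 0, 12, 120, 30, 1]

```text
clock: 2.38
position: [405.8, -174.3, 214.2]
ee_rot: [0.976, -0.216, -0.001, 0.0]
contact_force: [-0.1, -1.0, -0.3]
gripper_width: 85.5
grasp_force: 0.0
```

Run:
```python
from h import *
s=read_state(); print(s["clock"],s["position"],s["ee_rot"],s["joints"])
im=get_image("wrist"); c=im["color"]; cv2.imwrite("pics/w2.png",c)
h=cv2.cvtColor(c,cv2.COLOR_BGR2HSV)
p=proj(im,(407,-175,20)); print(p, proj(im,(428,28,44)))
y=(h[...,0]>20)&(h[...,0]<35)&(h[...,1]>130)&(h[...,2]>120)
n,l,st,ce=cv2.connectedComponentsWithStats(y.astype(np.uint8))
print([(ce[i].round(),st[i,4]) for i in range(1,n) if st[i,4]>5])
```

```text
2.375 [ 405.8415971  -174.33008738  214.21525048] [ 9.76290427e-01 -2.16459667e-01 -1.48614370e-03  7.09802030e-05] [-3.58138493e-02  9.88914430e-02 -4.63090855e-01 -4.71188787e-04
 -1.01176282e+00  1.17048678e+00]
[278.62214206 182.38332494] [100.23811534 248.33967506]
[(array([298.,  93.]), np.int32(17)), (array([187., 194.]), np.int32(14))]
```

View pics/w2.png

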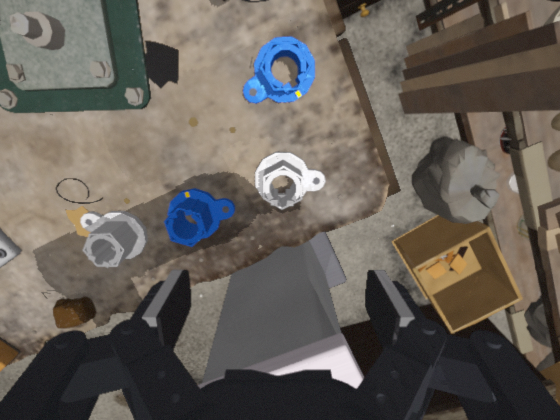

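Run:
```python
from h import *
c=cv2.imread("pics/w2.png")
a=cv2.resize(c[145:220,245:335],None,fx=8,fy=8,interpolation=cv2.INTER_CUBIC); cv2.imwrite("pics/b.png",a)
```

```text
(no output)
```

View pics/b.png

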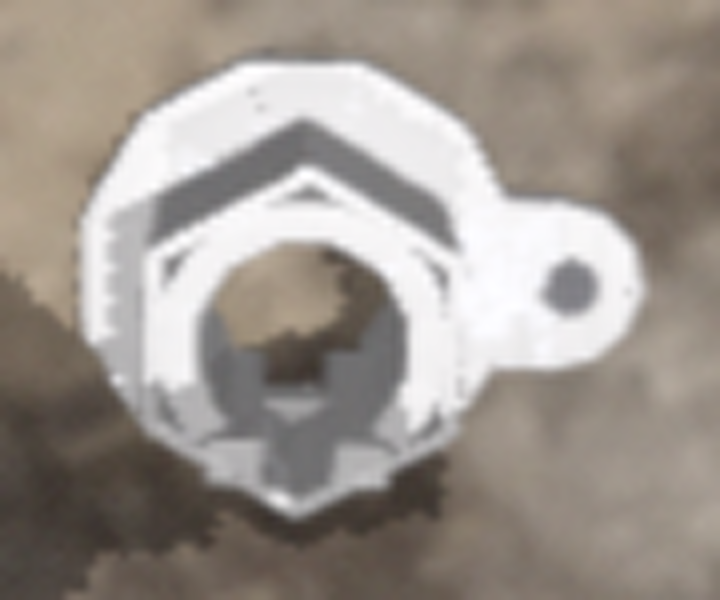

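Crop: cam B's nose hole is at (571,288), its hub top centre at (302,342) and the keyway slot at the bottom, clockwise of the nose. That confirms cam B.

Run:
```python
from h import *
im=get_image("wrist")
f=lambda x,y:((x+.5)/8-.5+245,(y+.5)/8-.5+145)
H=onz(im,*f(302,342),44); N=onz(im,*f(571,288),8); print(H,N,N-H,np.hypot(*(N-H)[:2]),np.degrees(np.arctan2((N-H)[1],(N-H)[0])))
a=onz(im,*f(308,168),44)-onz(im,*f(295,515),44); print("corner dist",np.hypot(*a[:2]),np.degrees(np.arctan2(a[1],a[0])))
a=onz(im,*f(147,345),44)-onz(im,*f(462,345),44); print("flats",np.hypot(*a[:2]))
T=onz(im,*f(645,284),8);print("tip",np.hypot(*(T-H)[:2]))
s=read_state();r=R.from_quat(s["ee_rot"]);print(r.inv().apply(H-s["position"]),r.as_matrix().round(3).tolist(),s["position"])
```

```text
[ 408.08090226 -177.59776182   44.        ] [ 390.26450534 -211.28161765    8.        ] [-17.81639693 -33.68385584 -36.        ] 38.10546080872621 -117.87569992115134
corner dist 45.077573524895406 -26.73246274402325
flats 39.558998790315606
tip 48.384710481881385
[  1.96359238   4.82558965 171.48526459] [[0.908, -0.418, 0.0], [-0.418, -0.908, -0.0], [0.0, -0.0, -1.0]] [ 408.23501434 -172.39023739  215.48526444]
```

Cam B is at (408.1, -177.6) with nose at about -117°. I'll align, descend and grip.

carry_out:
  motion:
    - [0, 0, 0.043, 2, 4.5, 50, 1]
    - [0, 0, 0.043, 2, 4.5, 105, 1]
    - [0, 0, 0.043, 2, 4.5, 155, 1]
    - [0, 0, 0.043, 2, 4.5, 185, 1]
    - [0, 0, 0.043, 2, 4.5, 188, 1]

```text
clock: 3.1
position: [408.1, -175.9, 26.0]
ee_rot: [0.972, -0.233, -0.002, 0.0]
contact_force: [0.2, 0.1, 0.3]
gripper_width: 85.4
grasp_force: 0.0
```

carry_out:
  motion:
    - [0, 0, 0, 0, 0, 0, 1]
    - [0, 0, 0, 0, 0, 0, -1]
    - [0, 0, 0, 0, 0, 0, -1]
    - [0, 0, 0, 0, 0, 0, -1]
    - [0, 0, 0, 0, 0, 0, -1]

```text
clock: 3.72
position: [408.7, -177.8, 28.4]
ee_rot: [0.972, -0.235, 0.001, -0.0]
contact_force: [-0.2, 2.0, 6.4]
gripper_width: 39.0
grasp_force: 61.4
```

carry_out:
  motion:
    - [0, 0, 0, 0, 0, 0, -1]
    - [0, 0, 0, 0, 0, 0, -1]
    - [0, 0, 0, 0, 0, -3, -1]
    - [0, 0, 0, 0, 0, -40, -1]
    - [0, 0, 0, 0, 0, -80, -1]

```text
clock: 4.35
position: [407.2, -177.6, 107.8]
ee_rot: [0.972, -0.235, -0.001, 0.0]
contact_force: [0.4, 0.5, -1.5]
gripper_width: 39.1
grasp_force: 60.8
```

Gripped at 39 mm. I check the cam's offset in the hand.

Run:
```python
from h import *
im=get_image("wrist"); c=im["color"]
p=proj(im,(408,-177.6,124.3)); print(p)
u,v=int(p[0]),int(p[1]); a=c[v-60:v+60,u-75:u+75]; print(u,v)
cv2.imwrite("pics/held.png",cv2.resize(a,None,fx=5,fy=5,interpolation=cv2.INTER_CUBIC))
```

```text
[278.81084783 305.49240552]
278 305
```

View pics/held.png

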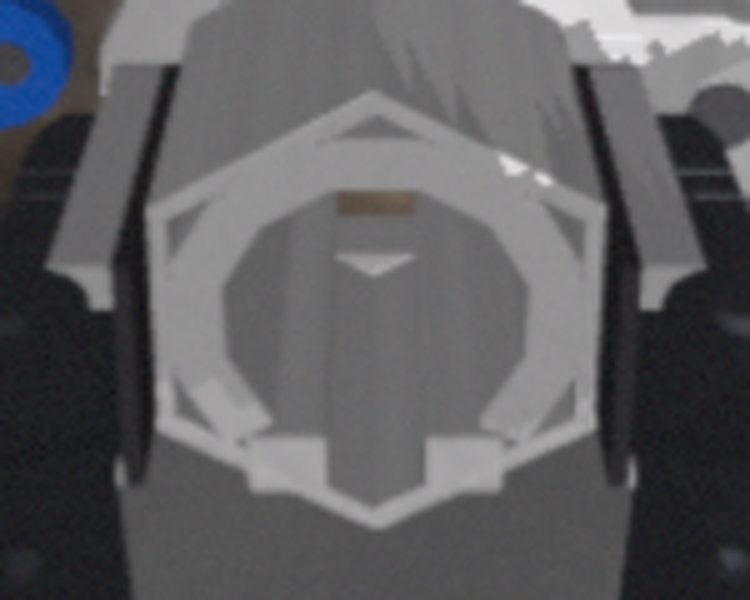

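Held crop: the hub hexagon sits square in the fingers, corners at (375,93) and (375,527).

Run:
```python
from h import *
im=get_image("wrist")
f=lambda x,y:((x+.5)/5-.5+203,(y+.5)/5-.5+245)
for z in(122,124.3,127):
  A=onz(im,*f(375,93),z);B=onz(im,*f(375,527),z);M=(A+B)/2;print(z,A,B,M,np.hypot(*(A-B)[:2]),np.degrees(np.arctan2(*(A-B)[1::-1])))
  l=[onz(im,*f(x,y),z) for x,y in((150,205),(605,205),(595,430),(155,430))]; print(np.mean(l,0))
print(im["position"],R.from_quat(im["orientation"]).as_matrix().round(3).tolist())
s=read_state();print(s["position"],s["ee_rot"])
```

```text
122 [ 426.18762759 -185.20133688  122.        ] [ 383.78899744 -163.4101252   122.        ] [ 404.98831252 -174.30573104  122.        ] 47.67075355667253 -27.201363579080724
[ 405.05354399 -174.45368239  122.        ]
124.3 [ 427.30125416 -185.78276032  124.3       ] [ 385.71391815 -164.40852159  124.3       ] [ 406.50758616 -175.09564096  124.3       ] 46.75857779680986 -27.201363579080724
[ 406.57156944 -175.24076127  124.3       ]
127 [ 428.60855493 -186.46530088  127.        ] [ 387.97360768 -165.58055215  127.        ] [ 408.29108131 -176.02292651  127.        ] 45.68776277436229 -27.201363579080734
[ 408.35359931 -176.16472343  127.        ]
[ 484.38629989 -215.58681154  242.19913048] [[-0.457, -0.844, -0.282], [-0.889, 0.432, 0.148], [-0.003, 0.318, -0.948]]
[ 410.78167667 -178.04786835  111.15001373] [ 9.72022246e-01 -2.34842390e-01  4.64156132e-03 -5.10558392e-04]
```

carry_out:
  motion:
    - [0, 0, 0, -20, -40, -40, -1]
    - [0, 0, 0, -47, -92, -60, -1]
    - [0, 0, 0, -74, -145, -80, -1]
    - [0, 0, 0, -102, -199, -90, -1]
    - [0, 0, 0, -128, -250, -90, -1]

```text
clock: 5.08
position: [408.1, 105.2, 197.7]
ee_rot: [0.972, -0.235, 0.0, -0.001]
contact_force: [1.5, 0.1, -1.4]
gripper_width: 38.8
grasp_force: 61.2
```

carry_out:
  motion:
    - [0, 0, -0.15, 10, -50, 0, -1]
    - [0, 0, -0.3, 25, -95, 0, -1]
    - [0, 0, -0.45, 40, -135, 0, -1]
    - [0, 0, -0.607, 50, -174, 0, -1]
    - [0, 0, -0.607, 50, -174, 0, -1]

```text
clock: 5.7
position: [533.4, 236.6, 195.1]
ee_rot: [0.998, 0.066, -0.001, 0.0]
contact_force: [0.2, -0.1, -2.3]
gripper_width: 39.2
grasp_force: 61.2
```

Run:
```python
from h import *
s=read_state(); print(s["clock"],s["position"],s["ee_rot"],s["gripper_width"],s["joints"])
im=get_image("wrist"); c=im["color"]
a=c[40:360,80:480]; cv2.imwrite("pics/over.png",cv2.resize(a,None,fx=1.85,fy=1.85,interpolation=cv2.INTER_CUBIC))
print([proj(im,(606.5,245,z)).round() for z in (18,66)])
```

```text
5.7 [533.41529409 236.56004751 195.08385537] [ 9.97794364e-01  6.63710063e-02 -1.02817770e-03  4.88666524e-04] 39.20066957781822 [ 6.94609604e-01  3.55898985e-01 -1.68658149e-01 -4.81994761e-04
 -1.04847739e+00  1.00926740e+00]
[array([280., 114.]), array([281., 116.])]
```

View pics/over.png

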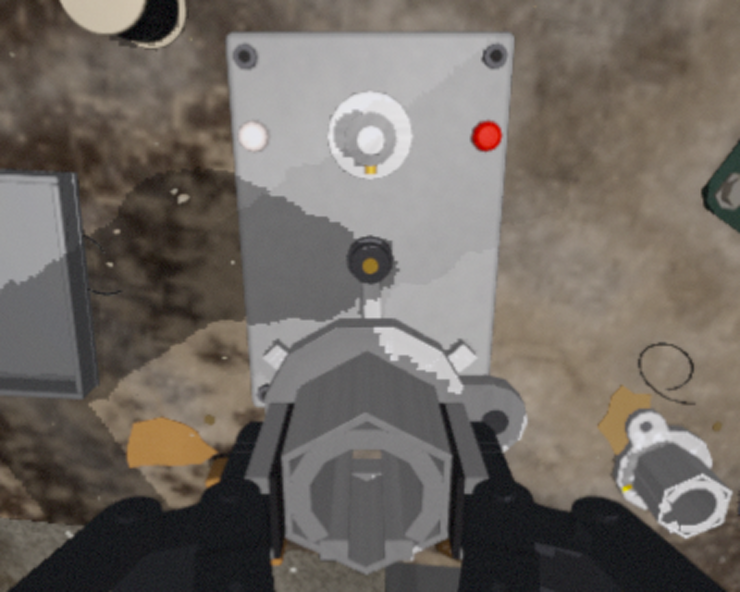

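The view over the unit shows nose, key and red stud all aligned: shaft top at (370,140), key (370,170), red stud (487,136), hub corners (367,413) and (367,570). Cam A's hub top is at (698,505), its nose hole at (645,426).

Run:
```python
from h import *
from scipy.optimize import brentq
im=get_image("wrist"); c=im["color"]; h=cv2.cvtColor(c,cv2.COLOR_BGR2HSV)
f=lambda x,y:((x+.5)/1.85-.5+80,(y+.5)/1.85-.5+40)
red=((h[...,0]<8)|(h[...,0]>172))&(h[...,1]>150); w=(h[...,2]>215)&(h[...,1]<25)
b=blob(red,*f(487,136),11); r=onz(im,*b[:2],20); b2=blob(w,*f(252,136),9); wt=onz(im,*b2[:2],20)
print(b,b2,r,wt,(r+wt)/2,np.hypot(*(r-wt)[:2]),np.degrees(np.arctan2(*(r-wt)[1::-1])))
b3=blob(h[...,2]>200,*f(370,140),7); S=onz(im,*b3[:2],66); print("top",b3,S, onz(im,*f(370,140),66))
g=lambda z:onz(im,*f(367,413),z)-onz(im,*f(367,570),z)
z=brentq(lambda z:np.hypot(*g(z)[:2])-46.19,150,260)
M=(onz(im,*f(367,413),z)+onz(im,*f(367,570),z))/2
M2=np.mean([onz(im,*f(x,y),214.8) for x,y in((285,459),(452,459),(449,533),(286,536))],0)
M3=(onz(im,*f(367,413),214.8)+onz(im,*f(367,570),214.8))/2
print("hub",z,M,M2,M3)
X=np.array([np.cos(.133),np.sin(.133)]);Y=np.array([X[1],-X[0]])
for m in(M,M2,M3):
  d=(r+wt)[:2]/2-m[:2]; e=S[:2]-m[:2]; print(d@X,d@Y,e@X,e@Y)
H=onz(im,*f(698,505),44);N=onz(im,*f(645,426),8);print("A",H,N,np.hypot(*(N-H)[:2]),np.degrees(np.arctan2(*(N-H)[1::-1])))
print(proj(im,(497,464,4)))
```

```text
(np.float64(341.67015706806285), np.float64(111.32984293193718), 191) (np.float64(214.7463768115942), np.float64(111.8840579710145), 138) [614.79626345 186.4125767   20.        ] [598.78368099 304.84051559  20.        ] [606.78997222 245.62654615  20.        ] 119.50556266134392 -82.29976391463182
top (np.float64(278.8396946564886), np.float64(114.38931297709924), 131) [606.06677142 245.1064184   66.        ] [605.35773498 244.26061596  66.        ]
hub 205.92071251189915 [527.73576031 235.62967464 205.92071251] [533.91116834 236.23855993 214.8       ] [534.40037361 236.52154567 214.8       ]
79.68171454025314 0.5746555065677248 78.89592744612277 0.9942873745908944
73.48010123214218 0.3592534503007494 72.6943141380118 0.7788853183239208
72.9576901175232 0.5748673672685004 72.17190302339282 0.9944992352916701
A [424.47769613  23.47139651  44.        ] [453.94647762  48.02624228   8.        ] 38.35817427234218 39.80273431226809
[ 65.02816315 189.62110517]
```

Run:
```python
from h import *
from scipy.optimize import brentq
c=cv2.imread("pics/held.png")
X=np.array([np.cos(.133),np.sin(.133)]);Y=np.array([X[1],-X[0]])
f=lambda x,y:((x+.5)/5-.5+203,(y+.5)/5-.5+245)
P=[(375,93),(605,206),(596,430),(375,527),(155,430),(149,206)]
for k in range(3):
  im=get_image("wrist"); h=cv2.cvtColor(im["color"],cv2.COLOR_BGR2HSV)
  q=lambda z:np.array([onz(im,*f(*p),z)[:2] for p in P])
  z=brentq(lambda z:np.mean([np.hypot(*(q(z)[i]-q(z)[i+3])) for i in range(3)])-46.19,150,260)
  M=q(z).mean(0); b=blob(h[...,2]>200,278.8,114.4,7); S=onz(im,*b[:2],66)[:2]
  red=((h[...,0]<8)|(h[...,0]>172))&(h[...,1]>150); w=(h[...,2]>215)&(h[...,1]<25)
  r=onz(im,*blob(red,342,111,11)[:2],20);wt=onz(im,*blob(w,215,112,9)[:2],20); m=((r+wt)/2)[:2]
  print(im["position"].round(1),round(z,1),M,"top",(S-M)@X,(S-M)@Y,"studs",(m-M)@X,(m-M)@Y)
```

```text
[615.4 246.7 323.8] 209.8 [529.21007415 235.38625149] top 77.53750100528377 0.38554723930829926 studs 78.34043562527489 0.005375111860571796
[615.1 246.3 324.4] 210.3 [529.05222455 235.05937285] top 77.6878599275597 0.28821301563962826 studs 78.51026211565096 -0.25307225984084425
[615.1 246.2 324.9] 210.8 [529.07779053 234.95293828] top 77.7550182236736 0.22838884409152596 studs 78.55154687111636 -0.3595749199384542
```

The two estimates put the shaft 74.5 to 77.7 mm ahead. The cone tolerates that, so I go to 75.5 and feel for side forces on the way down.

carry_out:
  motion:
    - [0, 0, 0, 40, 0.2, 0, -1]
    - [0, 0, 0, 75.5, 0.3, 20, -1]
    - [0, 0, 0, 75.5, 0.3, 70, -1]
    - [0, 0, 0, 75.5, 0.3, 100, -1]
    - [0, 0, 0, 75.5, 0.3, 100, -1]

```text
clock: 6.58
position: [605.5, 243.2, 94.8]
ee_rot: [0.998, 0.066, -0.003, 0.002]
contact_force: [0.5, 0.5, -0.6]
gripper_width: 39.3
grasp_force: 61.2
```

carry_out:
  motion:
    - [0, 0, 0, 0, 0, 5, -1]
    - [0, 0, 0, 0, 0, 10, -1]
    - [0, 0, 0, 0, 0, 14, -1]
    - [0, 0, 0, 0, 0, 14, -1]

```text
clock: 7.08
position: [607.3, 244.8, 83.4]
ee_rot: [0.998, 0.066, -0.0, -0.0]
contact_force: [-0.5, -0.3, -1.4]
gripper_width: 39.0
grasp_force: 61.2
```

Below the cone with no side force. I continue past the top of the key.

carry_out:
  motion:
    - [0, 0, 0, 0, 0, 4, -1]
    - [0, 0, 0, 0, 0, 8, -1]
    - [0, 0, 0, 0, 0, 12, -1]
    - [0, 0, 0, 0, 0, 12, -1]

```text
clock: 7.58
position: [607.2, 244.7, 70.7]
ee_rot: [0.998, 0.066, -0.0, 0.0]
contact_force: [-0.8, 0.5, -1.4]
gripper_width: 39.0
grasp_force: 61.2
```

carry_out:
  motion:
    - [0, 0, 0, 0, 0, 7, -1]
    - [0, 0, 0, 0, 0, 14, -1]
    - [0, 0, 0, 0, 0, 21, -1]
    - [0, 0, 0, 0, 0, 25, -1]
    - [0, 0, 0, 0, 0, 25.5, -1]

```text
clock: 8.2
position: [607.2, 244.6, 46.5]
ee_rot: [0.998, 0.066, -0.0, 0.0]
contact_force: [-1.8, -1.3, 5.5]
gripper_width: 38.9
grasp_force: 61.9
```

carry_out:
  motion:
    - [0, 0, 0, 0, 0, 0.7, -1]
    - [0, 0, 0, 0, 0, 0.7, 0.8]
    - [0, 0, 0, 0, 0, 0.7, 0.8]
    - [0, 0, 0, 0, 0, 0.7, 0.8]
    - [0, 0, 0, 0, 0, 0.7, 0.8]

```text
clock: 8.82
position: [607.5, 244.8, 44.9]
ee_rot: [0.998, 0.066, -0.0, 0.0]
contact_force: [0.1, 0.1, 0.6]
gripper_width: 76.7
grasp_force: 0.0
```

carry_out:
  motion:
    - [0, 0, 0, 0, 0, -30, 0.8]
    - [0, 0, 0, 0, 0, -90, 0.8]
    - [0, 0, 0, -40, 0, -140, 0.0]
    - [0, 0, 0, -74, 0, -152, -0.5]
    - [0, 0, 0, -74, 0, -152, -0.6]

```text
clock: 9.45
position: [532.9, 235.1, 199.5]
ee_rot: [0.998, 0.067, 0.001, -0.001]
contact_force: [-0.1, 1.0, -0.8]
gripper_width: 22.8
grasp_force: 0.0
```

Run:
```python
from h import *
s=read_state(); print(s["clock"],s["position"],s["gripper_width"])
im=get_image("wrist"); c=im["color"]; h=cv2.cvtColor(c,cv2.COLOR_BGR2HSV)
a=c[60:360,80:480]; cv2.imwrite("pics/seat.png",cv2.resize(a,None,fx=1.9,fy=1.9,interpolation=cv2.INTER_CUBIC))
k=h[...,2]<45
p=proj(im,(485.6,225.6,58)); print(p)
```

```text
9.45 [532.9124935  235.13556779 199.4880772 ] 22.812175099560104
[282.52980761 247.11579452]
```

View pics/seat.png

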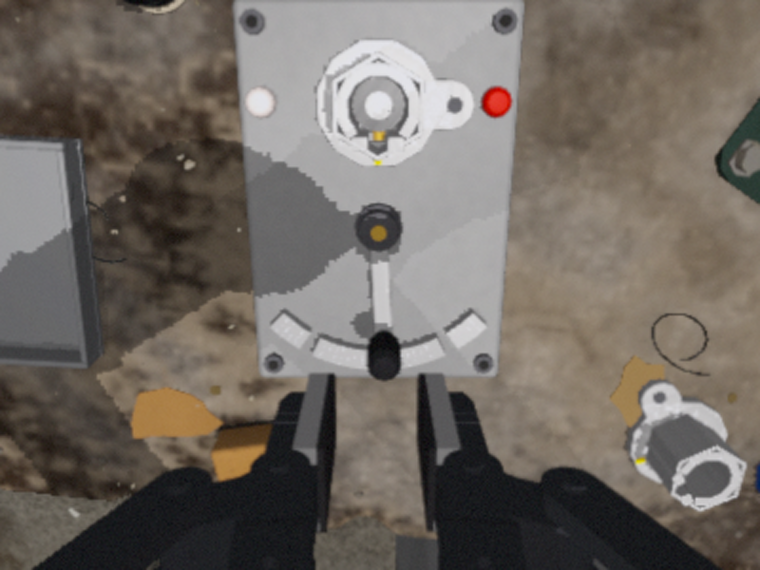

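The seat view shows cam B down over the shaft at (378,103), its nose at (455,103) pointing at the red stud (497,101), and the key in the keyway. The knob is at (384,355). Next I straddle the knob and throw the lever toward the red side (tool +y).

carry_out:
  motion:
    - [0, 0, 0, -47, 1.5, 0, -0.2]
    - [0, 0, 0, -47, 1.5, 40, -0.2]
    - [0, 0, 0, -47, 1.5, 90, -0.2]
    - [0, 0, 0, -47, 1.5, 130, -0.2]
    - [0, 0, 0, -47, 1.5, 143, -0.2]

```text
clock: 10.12
position: [486.8, 226.2, 50.8]
ee_rot: [0.998, 0.066, -0.003, 0.002]
contact_force: [-0.2, 0.6, 1.7]
gripper_width: 33.9
grasp_force: 0.0
```

carry_out:
  motion:
    - [0, 0, 0, 0, 0, 0, -0.2]
    - [0, 0, 0, 0, 7, 0, -0.2]
    - [0, 0, 0, 0, 14, 0, -0.2]
    - [0, 0, 0, 0, 21, 0, -0.2]
    - [0, 0, 0, 0, 28, 0, -0.2]

```text
clock: 10.75
position: [493.0, 200.3, 55.4]
ee_rot: [0.998, 0.066, 0.002, -0.001]
contact_force: [1.9, 3.9, 1.5]
gripper_width: 34.4
grasp_force: 1.5
```

carry_out:
  motion:
    - [0, 0, 0, 0, 4, 0, -0.2]
    - [0, 0, 0, 0, 7, 0, -0.2]
    - [0, 0, 0, 0, 8.5, 0, -0.2]
    - [0, 0, 0, 0, 8.5, 0, -0.2]

```text
clock: 11.25
position: [492.5, 191.2, 54.0]
ee_rot: [0.998, 0.066, -0.0, 0.0]
contact_force: [2.0, 3.9, 1.4]
gripper_width: 34.2
grasp_force: 1.4
```

Still only friction force. A bit more until the stop shows.

carry_out:
  motion:
    - [0, 0, 0, 0, 1, 0, -0.2]
    - [0, 0, 0, 0, 2, 0, -0.2]
    - [0, 0, 0, 0, 2, 0, -0.2]

```text
clock: 11.62
position: [492.9, 190.4, 54.0]
ee_rot: [0.998, 0.066, 0.001, -0.001]
contact_force: [-0.2, 7.9, 0.3]
gripper_width: 34.0
grasp_force: 3.6
```

Stop reached. I back off, lift and check the knob.

carry_out:
  motion:
    - [0, 0, 0, 0, -8, 0, -0.2]
    - [0, 0, 0, 0, -8, -25, -0.2]
    - [0, 0, 0, 0, -8, -80, 0.2]
    - [0, 0, 0, 0, -8, -130, 0.5]
    - [0, 0, 0, 0, -8, -161, 0.7]

```text
clock: 12.25
position: [490.7, 196.2, 216.8]
ee_rot: [0.998, 0.066, -0.001, 0.001]
contact_force: [1.0, -0.6, -1.0]
gripper_width: 72.2
grasp_force: 0.0
```

Run:
```python
from h import *
im=get_image("wrist"); c=im["color"]; h=cv2.cvtColor(c,cv2.COLOR_BGR2HSV)
X=np.array([np.cos(.133),np.sin(.133)]);U=np.array([-X[1],X[0]]); pv=np.array([607.3,244.7])-65*X
for a in(0,-.52):
  K=pv+60*(-X*np.cos(a)+U*np.sin(a)); p=proj(im,[*K,60]); k=np.zeros(h.shape[:2],bool)
  u,v=p.astype(int); print(a,p, (h[v-6:v+7,u-6:u+7,2]<60).mean(), h[v-12:v+13,u-12:u+13,2].min())
  if (h[v-6:v+7,u-6:u+7,2]<60).mean()>.3:
    b=blob(h[...,2]<60,u,v,14); Q=onz(im,*b[:2],58)[:2]-pv; print(b,np.linalg.norm(Q),"lever",np.arctan2(Q@U,-Q@X))
```

```text
0 [245.02971363 197.27452243] 0.0 95
-0.52 [275.81617555 189.2895875 ] 1.0 10
(np.float64(275.0741935483871), np.float64(187.58064516129033), 310) 58.64281358142433 lever -0.5190841816326551
```

carry_out:
  motion:
    - [0, 0, -0.038, -30, 54, 0, 0.7]
    - [0, 0, -0.038, -58, 105, 0, 0.7]
    - [0, 0, -0.038, -89.5, 163, 0, 0.7]
    - [0, 0, -0.038, -89.5, 163, 0, 0.7]

```text
clock: 12.8
position: [420.7, 20.2, 214.0]
ee_rot: [0.997, 0.083, -0.003, 0.001]
contact_force: [0.8, 1.1, -0.2]
gripper_width: 72.9
grasp_force: 0.0
```

Run:
```python
from h import *
im=get_image("wrist"); c=im["color"]; h=cv2.cvtColor(c,cv2.COLOR_BGR2HSV); s=read_state(); print(s["position"],s["ee_rot"])
p=proj(im,(424.5,23.5,20)); u,v=p.astype(int); print(p)
cv2.imwrite("pics/a_raw.png",c); x0,y0=u-45,v-40
cr=c[y0:y0+80,x0:x0+90]; hh=h[y0:y0+80,x0:x0+90]
g=cv2.cvtColor(cr,cv2.COLOR_BGR2GRAY)
m=((hh[...,1]<28)).astype(np.uint8)
for r in range(0,80,2): print("".join(" .:-=+*#%@"[min(9,g[r,q]//26)] if m[r,q] else "~" for q in range(90)))
```

```text
[422.10870999  21.46697225 214.3724767 ] [ 9.96506034e-01  8.34979843e-02 -1.85742213e-03  5.99955145e-04]
[276.23692297 179.79650204]
~~~~~~~~~~~~~~~~~~~~*#%%%%%%%%%%%%%#+~~~~~~~~~~~~~~~~~~~~~~~~~~~~~~~~~~~~~~~~~~~~~~~~~~~~~
~~~~~~~~~~~~~~~~~~~#%%%%%###%%%%%%%%%#~~~~~~~~~~~~~~~~~~~~~~~~~~~~~~~~~~~~~~~~~~~~~~~~~~~~
~~~~~~~~~~~~~~~~~~#%%%%#*+===+#%%@@@%%#~~~~~~~~~~~~~~~~~~~~~~~~~~~~~~~~~~~~~~~~~~~~~~~~~~~
~~~~~~~~~~~~~~~~~~%%%%%*======+#%%%%%%%#~~~~~~~~~~~~~~~~~~~~~~~~~~~~~~~~~~~~~~~~~~~~~~~~~~
~~~~~~~~~~~~~~~~~#%%%%%%*====+#%%@@@%@%%#~~~~~~~~~~~~~~~~~~~~~~~~~~~~~~~~~~~~~~~~~~~~~~~~~
~~~~~~~~~~~~~~~~~~#%%%%%%##*#%%@@@@@@@%%%#*+++++++++=~~~~~~~~~~~~~~~~~~~~~~~~~~~~~~~~~~~~~
~~~~~~~~~~~~~~~~~~#%%%%%%%%%%%@@@@@@@%@@@@%%%%%%%%%%%#*=~~~~~~~~~~~~~~~~~~~~~~~~~~~~~~~~~~
~~~~~~~~~~~~~~~~~~~#%%%%%%%%%%%%@@%%%%@@%%%%%%%%%%@%%%%%#*+~~~~~~~~~~~~~~~~~~~~~~~~~~~~~~~
~~~~~~~~~~~~~~~~~~~~#%%%%%%%%%%%%%%%%%%%#*%%%%%%%@@@%%%%%%%%*+~~~~~~~~~~~~~~~~~~~~~~~~~~~~
~~~~~~~~~~~~~~~~~~~~~~**#%%%%%%%#*++++**+++==+#%@@@@%%%%%%%%%%%*~~~~~~~~~~~~~~~~~~~~~~~~~~
~~~~~~~~~~~~~~~~~~~~~~++++++++**+++++*+==-======+#%%%%%
[... 1974 characters left out ...]
~~~~~~~~*%%%#+++*%%%%#*~~~~~~~~~~~~~~~~~~~~~~~~~~~~~~~~~~~~~~~~
~~~~~~~~~~~~~~~~~~~~~~~~~~~~~~~~~~~~~~*%%%%%#*~~~~~~~~~~~~~~~~~~~~~~~~~~~~~~~~~~~~~~~~~~~~
~~~~~~~~~~~~~~~~~~~~~~~~~~~~~~~~~~~~~~~~~~~~~~~~~~~~~~~~~~~~~~~~~~~~~~~~~~~~~~~~~~~~~~~~~~
~~~~~~~~~~~~~~~~~~~~~~~~~~~~~~~~~~~~~~~~~~~~~~~~~~~~~~~~~~~~~~~~~~~~~~~~~~~~~~~~~~~~~~~~~~
~~~~~~~~~~~~~~~~~~~~~~~~~~~~~~~~~~~~~~~~~~~~~~~~~~~~~~~~~~~~~~~~~~~~~~~~~~~~~~~~~~~~~~~~~~
~~~~~~~~~~~~~~~~~~~~~~~~~~~~~~~~~~~~~~~~~~~~~~~~~~~~~~~~~~~~~~~~~~~~~~~~~~~~~~~~~~~~~~~~~~
~~~~~~~~~~~~~~~~~~~~~~~~~~~~~~~~~~~~~~~~~~~~~~~~~~~~~~~~~~~~~~~~~~~~~~~~~~~~~~~~~~~~~~~~~~
~~~~~~~~~~~~~~~~~~~~~~~~~~~~~~~~~~~~~~~~~~~~~~~~~~~~~~~~~~~~~~~~~~~~~~~~~~~~~~~~~~~~~~~~~~
```

Lever measured at -0.519 rad. In the printed crop, cam A's hub top is at (273,184) and its nose hole at (257,145).

Run:
```python
from h import *
im=get_image("wrist"); s=read_state()
H=onz(im,273,184,44);N=onz(im,257,145,8);d=(N-H)[:2]; print(H,N,np.hypot(*d),np.degrees(np.arctan2(d[1],d[0])))
r=R.from_quat(s["ee_rot"]); print(r.inv().apply(H-s["position"]),s["position"])
t=get_image("top"); h=cv2.cvtColor(t["color"],cv2.COLOR_BGR2HSV)
w=t["color"][195:250,160:220]; hh=h[195:250,160:220]
m=((hh[...,1]<45)&(hh[...,0]>90)&(hh[...,2]>90)).astype(np.uint8)*255
m=cv2.morphologyEx(m,cv2.MORPH_OPEN,np.ones((3,3)))
cs,_=cv2.findContours(m,cv2.RETR_EXTERNAL,cv2.CHAIN_APPROX_NONE)
if cs:
  c=max(cs,key=cv2.contourArea); q=cv2.minAreaRect(c); print(q)
  u,v=q[0]; print(onz(t,u+160,v+195,12)); 
  b=[onz(t,x+160,y+195,4)[:2].round() for x,y in cv2.boxPoints(q)]; print(b)
```

```text
[427.31812342  28.16602743  44.        ] [457.66476519  51.01581054   8.        ] 37.987251220008005 36.978255386782905
[  5.3063911   -4.84791523 170.59760234] [423.29671938  22.68741772 214.61364289]
((30.465518951416016, 27.08620834350586), (35.62651062011719, 36.124786376953125), 85.2363510131836)
[496.05473193 460.9474882   12.        ]
[array([555., 532.]), array([564., 406.]), array([440., 394.]), array([431., 518.])]
```

carry_out:
  motion:
    - [0, 0, 0, 4.3, -4.5, 50, 0.8]
    - [0, 0, 0, 4.3, -4.5, 105, 0.8]
    - [0, 0, 0, 4.3, -4.5, 155, 0.8]
    - [0, 0, 0, 4.3, -4.5, 185, 0.8]
    - [0, 0, 0, 4.3, -4.5, 188, 0.8]

```text
clock: 13.58
position: [426.8, 29.2, 24.9]
ee_rot: [0.996, 0.086, -0.003, 0.001]
contact_force: [-0.3, -0.0, 0.2]
gripper_width: 76.9
grasp_force: 0.0
```

carry_out:
  motion:
    - [0, 0, 0, 0, 0, 0, 0.8]
    - [0, 0, 0, 0, 0, 0, -1]
    - [0, 0, 0, 0, 0, 0, -1]
    - [0, 0, 0, 0, 0, 0, -1]
    - [0, 0, 0, 0, 0, 0, -1]

```text
clock: 14.2
position: [428.8, 29.1, 28.7]
ee_rot: [0.996, 0.085, 0.001, -0.0]
contact_force: [-1.4, -1.7, 7.2]
gripper_width: 40.5
grasp_force: 59.3
```

carry_out:
  motion:
    - [0, 0, 0, 0, 0, 0, -1]
    - [0, 0, 0, 0, 0, -3, -1]
    - [0, 0, 0, 0, 0, -50, -1]
    - [0, 0, 0, 0, 0, -110, -1]
    - [0, 0, 0, 0, 0, -140, -1]

```text
clock: 14.82
position: [428.8, 29.2, 170.4]
ee_rot: [0.996, 0.085, 0.003, -0.001]
contact_force: [0.4, -0.3, -2.0]
gripper_width: 39.9
grasp_force: 61.3
```

Gripped cam A; carrying it over to the tray.

carry_out:
  motion:
    - [0, 0, 0, 19, -56, 0, -1]
    - [0, 0, 0, 38, -112, 0, -1]
    - [0, 0, 0, 57, -168, 0, -1]
    - [0, 0, 0, 76, -224, 0, -1]
    - [0, 0, 0, 95, -280, 0, -1]

```text
clock: 15.45
position: [473.7, 322.6, 167.2]
ee_rot: [0.996, 0.085, -0.0, 0.0]
contact_force: [0.7, 0.2, -1.5]
gripper_width: 39.9
grasp_force: 61.2
```

carry_out:
  motion:
    - [0, 0, 0, 19, -56, 0, -1]
    - [0, 0, 0, 38, -112, 0, -1]
    - [0, 0, 0, 46, -135, 0, -1]
    - [0, 0, 0, 46, -135, 40, -1]
    - [0, 0, 0, 46, -135, 80, -1]

```text
clock: 16.08
position: [496.1, 462.1, 86.1]
ee_rot: [0.996, 0.085, -0.0, -0.0]
contact_force: [0.4, 0.3, -2.5]
gripper_width: 40.3
grasp_force: 61.3
```

Run:
```python
from h import *
s=read_state(); print(s["clock"],s["position"],s["joints"])
```

```text
16.075 [496.10373035 462.08731175  86.06497425] [ 9.87579841e-01  6.07728918e-01 -3.99452500e-02 -8.00855367e-04
 -9.22952622e-01  7.54062291e-01]
```

carry_out:
  motion:
    - [0, 0, 0, 0, 0, 25, -1]
    - [0, 0, 0, 0, 0, 45, -1]
    - [0, 0, 0, 0, 0, 52, -1]
    - [0, 0, 0, 0, 0, 55, -1]
    - [0, 0, 0, 0, 0, 55.5, -1]

```text
clock: 16.7
position: [497.0, 462.2, 32.8]
ee_rot: [0.996, 0.085, 0.001, -0.001]
contact_force: [-0.8, -1.1, 2.8]
gripper_width: 40.1
grasp_force: 61.7
```

carry_out:
  motion:
    - [0, 0, 0, 0, 0, 0, 0.3]
    - [0, 0, 0, 0, 0, 0, 0.3]
    - [0, 0, 0, 0, 0, 0, 0.3]
    - [0, 0, 0, 0, 0, -40, 0.3]
    - [0, 0, 0, 0, 0, -100, 0.3]

```text
clock: 17.32
position: [495.8, 460.8, 130.3]
ee_rot: [0.996, 0.085, -0.002, 0.002]
contact_force: [0.6, 0.4, 0.1]
gripper_width: 55.1
grasp_force: 0.0
```

carry_out:
  motion:
    - [0, 0, 0, -25, 0, -50, 0.3]
    - [0, 0, 0, -50, 0, -90, 0.3]
    - [0, 0, 0, -50, 0, -90, 0.3]

```text
clock: 17.7
position: [447.3, 454.8, 226.9]
ee_rot: [0.996, 0.086, 0.003, -0.004]
contact_force: [0.4, 0.4, -0.4]
gripper_width: 55.3
grasp_force: 0.0
```

Run:
```python
from h import *
s=read_state(); print(s["clock"],s["position"],s["contact_force"])
im=get_image("wrist"); c=im["color"]; h=cv2.cvtColor(c,cv2.COLOR_BGR2HSV)
p=proj(im,(497,462,30)); u,v=p.astype(int); print(p)
g=cv2.cvtColor(c,cv2.COLOR_BGR2GRAY); y0=max(0,v-75)
for r in range(y0,v+75,4): print("".join(" .:-=+*#%@"[min(9,g[r,q]//26)] for q in range(max(0,u-80),u+80,2)))
# seated cam and lever
X=np.array([np.cos(.133),np.sin(.133)]);U=np.array([-X[1],X[0]]); pv=np.array([607.3,244.7])-65*X
K=pv+60*(-X*np.cos(-.52)+U*np.sin(-.52))
t=get_image("top"); print("knob px",proj(t,[*K,60]))
ht=cv2.cvtColor(t["color"],cv2.COLOR_BGR2HSV); b=blob(ht[...,2]<60,*proj(t,[*K,60]),6); Q=onz(t,*b[:2],58)[:2]-pv; print(b,"lever",np.arctan2(Q@U,-Q@X))
cam=proj(im,[607.3,244.7,62]); print("seated hub in wrist",cam)
```

```text
17.7 [447.34487795 454.80916576 226.91557758] [ 0.40192245  0.36246288 -0.38485789]
[281.4832323  138.23525444]
===+===============--------:::::---------::--::::::::::::::--:::::..::::::::::::
==+++=====+*+++++=----------------------------:::::::::::::::::::::::.:.::::...:
=++++======+--====++************++++===-----:::--::::::::::...::::::..::::::...:
=++++=====+*-+*#########****==--=====++*************+++==-::::..::::....:::.....
==========+*:+*##########################*******+=----===++************++=-.::::
===+++====+*-+*################################################**+=++=---+-:::::
==+++++++=**-+*######################################################+=:=*=-::::
++++++++++**-**#####################################################*=-:+*::::::
++++++++++*+-**#####################################################*=::*=---=--
+======+++*+-*#################%%%##################################+=:-*-------
====--====*=-*#############*%@@@@@@@%###############################*-:+*-----::
==========*=-**#############%%#==+%@%@##############################=-:*+-------
=++++===+=*==*##
[... 1554 characters left out ...]
*******************************=--*=---=========+
-----------===========---------:::::::::::::---+***+*********+-:=*==---==+++====
-::::--------------::--==+++=+=++++*********++==----::::::::::::+*++=++++++=====
-------------==-===----------:----======+++====++===+++++********+++++++++++====
-----=--===++++++=-----::---::::-===++++++++===========----====+++====++++++++++
----==-==+++++++++==----:--:::::--======++++========+++======+++++===---===++++=
::-==++++++++==-===+++====-:::-------====++++=======+++++++===+=========-====+++
knob px [265.3992696  220.08353354]
(np.float64(266.0), np.float64(220.3846153846154), 13) lever -0.5365095407189906
seated hub in wrist [548.43316261  59.68629559]
```

Cam A lies flat in the middle of the tray and the lever is in its end notch. Handing in.

```bash
python3 -c "
from bench import *
print(job_done())"
```

```text
the job is handed in; nothing more can be done
None
```

I handed the job in at 17.7 s on the robot clock, with no verdict shown: cam B is seated on the shaft with its nose at the red stud, the lever is in the red-side end notch (measured about -0.52 rad), and cam A lies flat in the tray.

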